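# Hardness check on squeegee rubber samples

## Task

Finish laying out the squeegee rubber samples: put the two loose ones, flat and square, into the two empty outlined places of the sample board (either one in either place), so that both rows are complete. Then take the hardness gauge out of its rest, stand its foot upright on the inked ring of the ringed sample, press it straight down with a light push of about 10 N (a kilogram's weight, gauge included), and finish while still holding it pressed there for the reading. Leave the samples already laid out and the other things on the bench where they are, and never lean on the sample with more than 30 N.

Things in the scene. Friction and masses are not known exactly. Their poses are not given: they have to be found in the camera images.
- board: sample board: flat fixed aluminium plate 160 mm (its x) by 250 mm (its y), 10 mm thick, no rim; origin at the centre of its underside. Six places, 56 x 46 mm black outlines flush with its top, in two rows along its y: centres at board x = -35 and +35 mm, y = -75, 0 and +75 mm. Four are already filled; which two are empty varies.
- place_a: one of the two empty places on the board: origin at the centre of the outline, on the board's top face (10 mm above the bench); x along the 56 mm side (the board's x), y along the 46 mm side. Flat, nothing to hit.
- place_b: the other empty place, same form and axes
- ringed_sample: loose offcut of green squeegee rubber lying flat on the bench, marked on top with an inked ring; 50 mm (its x) by 40 mm (its y) by 9 mm thick; origin at the centre of its underside, z up; 22 g. Either way round is right in a place.
- test_spot (a point): centre of the inked ring (ring 20 mm inside, 23.6 mm outside diameter, with a dot in the middle) on the top face of the ringed sample: 10 mm from the sample's centre towards its own +x, 9 mm above its underside
- plain_sample: the other loose offcut, the same but without a ring; 50 mm (its x) by 40 mm (its y) by 9 mm thick; origin at the centre of its underside, z up
- laid_1: sample already laid in the board, without a ring, lying square in its place; 50 mm (its x) by 40 mm (its y) by 9 mm thick; origin at the centre of its underside, z up
- laid_2: sample already laid in the board, without a ring, lying square in its place; 50 mm (its x) by 40 mm (its y) by 9 mm thick; origin at the centre of its underside, z up
- laid_3: sample already laid in the board, without a ring, lying square in its place; 50 mm (its x) by 40 mm (its y) by 9 mm thick; origin at the centre of its underside, z up
- laid_4: sample already laid in the board, without a ring, lying square in its place; 50 mm (its x) by 40 mm (its y) by 9 mm thick; origin at the centre of its underside, z up
- gauge: rubber hardness gauge (durometer), 170 to 260 g, upright in its rest. Origin at the centre of its foot's flat underside, z up. Foot 18 mm across; collar 32 mm across, 24 to 32 mm up; round dial case 56 mm across, 26 mm thick, its axis along the gauge's x (dial towards +x), centred 58 mm up: pinch its two flat faces (closing along the gauge's x) about 58 mm up. Top knob reaches 98 mm.
- foot (a point): centre of the gauge foot's flat underside (the same point as the gauge's origin). A spring indenter pin, 2.6 mm thick, stands 2.5 mm out below it and yields when pressed: about 0.6 N to start, about 8 N when the foot is flat on the rubber; past that it is stiff.
- gauge_rest: fixed wooden block 80 x 80 x 40 mm high, origin at the centre of its underside, with a 21 mm hole through its middle: the gauge's foot hangs in it, the collar rests on its top, so the foot's underside is 16 mm above the bench. The gauge lifts straight up out of it; free after 30 mm.
- tape_roll: bystander: roll of tape 96 mm across, 24 mm high, lying flat; origin at the centre of its underside
- utility_knife: bystander: utility knife lying flat along its x, 170 mm long, 30 mm wide, 18 mm high
- ink_knife: bystander: ink knife with wooden handle lying along its x, 250 mm long, 40 mm wide, 22 mm high
- ink_jar: bystander: white jar 80 mm across, 95 mm high
- squeegee: bystander: wooden squeegee lying flat along its x, 260 mm long, 120 mm wide, 25 mm high
Things that resemble listed ones, but are neither listed nor needed, are in the scene too. What is shaped like the ringed_sample but pink or red is not meant.

How it is judged:
On the way:
1. both loose samples lie flat and square in the two empty places, let go ((((horizontal distance between ringed_sample and place_a below 0.006 m and angle between the x axis of ringed_sample and the x axis of place_a, either way round below 0.14 rad and angle between ringed_sample's own z axis and vertical below 0.06 rad and z of ringed_sample in the frame of place_a below 0.002 m) and (horizontal distance between plain_sample and place_b below 0.006 m and angle between the x axis of plain_sample and the x axis of place_b, either way round below 0.14 rad and angle between plain_sample's own z axis and vertical below 0.06 rad and z of plain_sample in the frame of place_b below 0.002 m)) or ((horizontal distance between ringed_sample and place_b below 0.006 m and angle between the x axis of ringed_sample and the x axis of place_b, either way round below 0.14 rad and angle between ringed_sample's own z axis and vertical below 0.06 rad and z of ringed_sample in the frame of place_b below 0.002 m) and (horizontal distance between plain_sample and place_a below 0.006 m and angle between the x axis of plain_sample and the x axis of place_a, either way round below 0.14 rad and angle between plain_sample's own z axis and vertical below 0.06 rad and z of plain_sample in the frame of place_a below 0.002 m))) and contact force between each of ringed_sample, plain_sample and the fingers below 0.05 N), for 0.2 s.
At the end, for the whole second after the job is handed in: Both loose samples flat in the empty places, within 6 mm and 8 degrees, not touched by the fingers; gauge held, still, upright within 4 degrees, foot within 5 mm of the ring's centre, pressing on the ringed sample with 5 to 18 N (own weight included) and on nothing else (all of step 1 and distance between gauge and test_spot below 0.005 m and angle between gauge's own z axis and vertical below 0.07 rad and contact force between gauge and ringed_sample between 5 and 18 N and contact force between gauge and the fingers above 3 N and contact force between gauge and gauge_rest below 0.05 N and contact force between gauge and board below 0.05 N and contact force between gauge and table below 0.05 N and linear speed of each of gauge, ringed_sample below 0.01 m/s); the arm keeps its last pose, push and grip.
It fails at once if the gauge is pressed on the ringed sample with more than 30 N (contact force between gauge and ringed_sample above 30 N).
It fails at once if a sample already laid out is shifted by more than 6 mm (distance of any of laid_1, laid_2, laid_3, laid_4 from where it was at the start of the episode above 0.006 m).
It fails at once if a bystander is moved by more than 25 mm (distance of any of tape_roll, utility_knife, ink_knife, ink_jar, squeegee from where it was at the start of the episode above 0.025 m).
It also fails if it takes over 64 s, if anything falls off the work surface, if the arm or the gripper's body presses on something with over 40 N, if the wrist force passes 120 N, or if a joint passes its speed limit or range.

## Robot

A 6-joint arm with a two-finger parallel gripper is mounted at the origin on the work surface. World frame = base frame: x ahead of the robot, y to its left, z up, the work surface at z = 0. Lengths are in m, angles in rad, forces in N, time in s.
With the tool pointing down it reaches from about 0.25 to 0.8 m from the base axis. Payload 8.5 kg.
Tool frame: the origin (TCP) lies midway between the tips of the shut fingers; the grasp point (between the pads) lies 19 mm behind it (ctrl.grip_point_offset is the distance from the TCP to the grasp point, in m); z points along the fingers, y is the line along which they close (so a half turn about z gives the same grasp; the last joint's range is limited). The gripper opens to 85 mm and grips with 20 to 120 N. Pads are 22 mm wide; open, the fingers measure 114 mm over their backs; the gripper's body (76 mm by 85 mm) begins 54 mm behind the grasp point. The pads swing forward as they close: fully open they stand 13 mm farther back than shut.
Start: joints at [1.145, 0.238, -0.013, 1.319, 0, 1.571], TCP at [0.217, 0.478, 0.231] pointing down, gripper open.
Joint ranges: [-2.66, 2.66], [-1.03, 1.9], [-1.14, 1.46], [-1.82, 2.27], [-1.45, 1.34], [-3.14, 3.14]. Speed limits (rad/s): [2.22, 2.22, 2.79, 3.14, 3.14, 3.14].

## Interface

Orientations are given as a unit quaternion [w, x, y, z].
In Python, from bench import ctrl, imaging gives the robot as it stands. The module is installed in compiled form; this text tells all that it offers.
- The arm moves only by the tool servo_tool, never from a script. Its argument "targets" is text: rows parted by semicolons, each of 5 numbers parted by spaces: the opening, from 0 (shut) to 1 (fully open), then the shift along the tool's x, y, z in cm, then the turn about the tool's z in rad. In form: grip x y z twist; .... A call has 1 to 8 rows; each row is the pose to reach, as a shift and turn from the pose commanded when the call began, along the tool's axes at that moment; what a row does not reach only later rows make up. A row lasts 1/12 s, in which the tool goes at most 41.7 mm and 7.16 degrees, less where a joint would pass 70% of its speed; a pose out of reach is approached as far as the arm can. A call with a gripper value outside its range is refused whole. The fingers move at their own pace and stop on an object; the grip force is fixed at half the most. Time passes only in rows, so rows that repeat a pose let the fingers close. It gives the time, the measured TCP pose, the force, the opening and the grip force at its end, in the units of the state.
- ctrl.observe(): the state, without advancing time (a new reading comes with each control period).
- imaging.capture(name): name is "scene" or "side" or "wrist"; returns the picture (480x640x3 uint8, red, green, blue); there is no depth.
- imaging.calibration(name): a dict with "K" (3x3 intrinsics, pixels), "xyz" and "attitude" of the camera in the world. Camera axes: x right, y down, z forward; pixel columns grow to the right and rows downward; lengths in m; the calibration is good to about 2 mm. The wrist camera is an equidistant fisheye: a pixel r from the principal point sees the ray r / f radians off the axis. A picture is of the moment at which its call begins: read the wrist's pose just before it. calibration takes no time and is no camera call; for the wrist camera it gives the pose at the moment of the call.
- ctrl.sign_off(): hands the job in; it is judged then, once.
The state is a dict: "time_s": time; "joints": joint angles; "dq": joint speeds; "effort": joint torques, N m; "position": TCP position; "ee_rot": TCP orientation; "contact_force": force on the tool from outside, world axes, zero at the start; "ft_torque": the same for the moment, N m; "finger_gap": finger opening in m; "grasp_force": force on a finger pad.
Only numpy, scipy, OpenCV 4.12 (cv2) and the standard library are available. Lean on these libraries where they do the work, as an engineer would, in place of code of your own. Each camera call takes 0.05 s, during which the arm holds its last target. There are 200 camera calls.

## Working session

There is one attempt and no reset: what is moved stays moved. The work goes in short steps, Python scripts to look and compute and a tool call to move; the robot and the scene stay as the last step left them, time stands still between calls to the robot, and variables do not carry over. Pictures are saved under pics/ and viewed, at most 10 in all, crops included, and the job is handed in when it is done.

Besides the shell and the picture viewer there is one more tool, called after "Request:" by a JSON object that holds its "fn" and its "kwargs", one argument or row to a line. servo_tool: Moves the arm, as the interface text tells. Its arguments: {"type":"object","properties":{"targets":{"type":"string"}},"required":["targets"]}

```bash
mkdir -p pics
python3 - <<'E'
from bench import ctrl, imaging
import cv2, numpy as np
for n in ["scene","side","wrist"]:
    c=imaging.calibration(n); print(n,np.round(c["K"],1).tolist(),np.round(c["xyz"],4),np.round(c["attitude"],4))
    cv2.imwrite(f"pics/{n}0.png",imaging.capture(n)[:,:,::-1])
s=ctrl.observe(); print({k:np.round(v,4).tolist() for k,v in s.items()}, ctrl.grip_point_offset)
E
```

```text
scene [[564.0, 0.0, 313.4], [0.0, 564.0, 234.5], [0.0, 0.0, 1.0]] [1.0708 0.5784 1.2463] [-0.1008  0.3489  0.8931 -0.2656]
side [[438.5, 0.0, 315.2], [0.0, 438.5, 237.8], [0.0, 0.0, 1.0]] [ 0.1682 -0.9259  0.7786] [-0.4447  0.8749 -0.1708  0.0869]
wrist [[371.6, 0.0, 321.4], [0.0, 371.6, 238.3], [0.0, 0.0, 1.0]] [0.1477 0.5093 0.3726] [0.1275 0.8307 0.5358 0.0815]
{'time_s': 0.15, 'joints': [1.145, 0.2387, -0.0141, 1.3192, -0.0, 1.5708], 'dq': [0.0006, -0.0014, 0.0022, -0.0012, -0.0, -0.0006], 'effort': [-0.0003, -53.9078, 34.6597, 0.0144, 0.0, 0.0], 'position': [0.2167, 0.4778, 0.2308], 'ee_rot': [-0.0001, 0.2113, 0.9774, -0.0006], 'contact_force': [-0.5927, 0.098, 0.7865], 'ft_torque': [0.0446, 0.0315, -0.0055], 'grasp_force': 0.0, 'finger_gap': 0.0852} 0.0187
```

View pics/scene0.png

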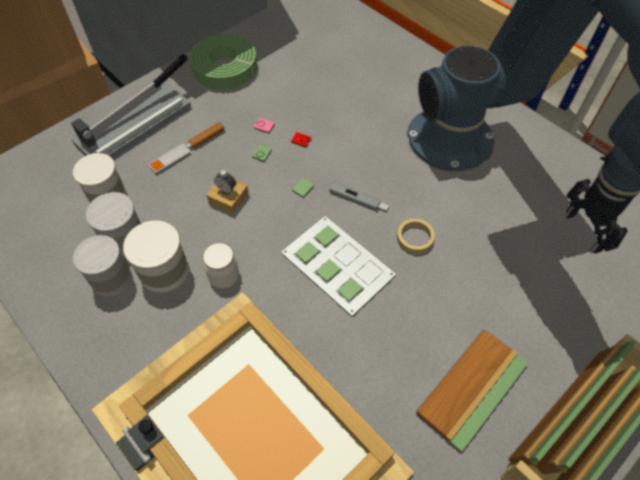

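View pics/side0.png

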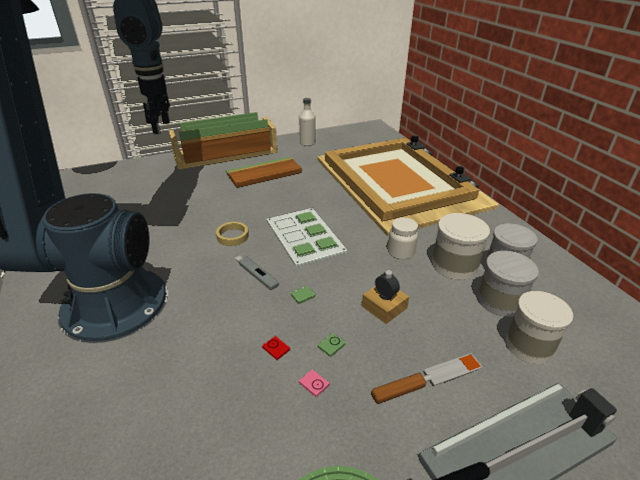

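Scene: the candidates for the ringed sample are green with ring (262,153), pink (264,125), red (301,139) and plain green (303,187). I choose the green one at (262,153). The plain sample is at (303,187), the gauge at (227,190), the empty places at (347,254) and (369,272), and the board corners at about (325,218), (394,273), (352,312) and (282,252). The side view agrees: ringed (331,344), plain (303,295), gauge (386,290), empty places at (287,226) and (293,238).

```bash
cat > h.py <<'E'
import numpy as np, cv2
from scipy.spatial.transform import Rotation as R
from bench import ctrl, imaging
def rot(q): return R.from_quat([q[1],q[2],q[3],q[0]])
def to_plane(cal,px,z,fish=False):
    px=np.atleast_2d(np.asarray(px,float)); K=cal["K"]
    u=(px-[K[0][2],K[1][2]])/K[0][0]
    if fish:
        r=np.linalg.norm(u,axis=1,keepdims=True); r=np.maximum(r,1e-9)
        d=np.hstack([u/r*np.sin(r),np.cos(r)])
    else: d=np.hstack([u,np.ones((len(u),1))])
    d=rot(cal["attitude"]).apply(d); o=np.asarray(cal["xyz"])
    return o+d*((z-o[2])/d[:,2:])
def project(cal,P,fish=False):
    p=rot(cal["attitude"]).inv().apply(np.atleast_2d(P)-np.asarray(cal["xyz"])); K=cal["K"]
    if fish:
        rho=np.linalg.norm(p[:,:2],axis=1,keepdims=True); u=p[:,:2]/rho*np.arctan2(rho,p[:,2:])
    else: u=p[:,:2]/p[:,2:]
    return u*K[0][0]+[K[0][2],K[1][2]]
def blobs(img,lo,hi,amin=40):
    m=cv2.inRange(cv2.cvtColor(img,cv2.COLOR_RGB2HSV),lo,hi)
    m=cv2.morphologyEx(m,cv2.MORPH_CLOSE,np.ones((3,3)))
    cs=cv2.findContours(m,cv2.RETR_EXTERNAL,cv2.CHAIN_APPROX_NONE)[0]
    return [c for c in cs if cv2.contourArea(c)>amin]
def rect(P):  # min-area rectangle of world points in mm; long-axis yaw
    (c,s,a)=cv2.minAreaRect((P[:,:2]*1000).astype(np.float32))
    if s[0]<s[1]: s=s[::-1]; a+=90
    return np.round(c,1),np.round(s,1),round((a+90)%180-90,1)
E
python3 - <<'E'
from h import *
for n in ["scene","side"]:
    im=cv2.imread(f"pics/{n}0.png")[:,:,::-1].copy(); cal=imaging.calibration(n)
    for nm,lo,hi,z in [("green",(40,60,60),(80,255,255),0.009),("white",(0,0,200),(180,40,255),0.01)]:
        for c in blobs(im,lo,hi):
            p=c[:,0,:]; P=to_plane(cal,p,z); r=rect(P)
            if r[1][0]<300: print(n,nm,p.mean(0).round(),*r)
    print(n,"gauge",to_plane(cal,[[227,180]] if n=="scene" else [[387,285]],0.074).round(3))
E
```

```text
scene green [615. 446.] [422.7 802.5] [212.5  20.1] -0.4
scene green [489. 403.] [541.1 566.1] [263.6  29.3] 4.6
scene green [349. 289.] [574.5 160.4] [49.7 40.3] 1.2
scene green [328. 270.] [577.  85.] [49.7 40.7] 1.7
scene green [307. 252.] [579.7   9.7] [48.9 40.4] 2.3
scene green [326. 236.] [509.6   7.5] [49.5 40.1] 1.8
scene green [303. 187.] [ 447.7 -152.5] [51.6 39.5] 9.6
scene green [262. 152.] [ 450.2 -328.2] [52.4 40.6] 23.2
scene green [223.  61.] [ 289.4 -720.3] [271.5 215.1] 52.7
scene white [218. 255.] [ 754.9 -137. ] [70.2 68.4] -42.8
scene white [ 97. 253.] [ 979.1 -350.5] [76.4 14.2] -3.3
scene white [151. 243.] [ 858.6 -284.1] [139.3 137.8] -42.8
scene white [339. 264.] [544.4  85.7] [248.8 158.3] -88.1
scene white [ 93. 169.] [ 839.  -606.9] [111.4 106.2] -42.8
scene white [139. 124.] [ 644.8 -664. ] [292.5   6. ] 2.8
scene gauge [[ 0.611 -0.268  0.074]]
side green [338. 475.] [ 343.7 -596.7] [135.8  21.9] -22.1
side green [331. 344.] [ 446.3 -335.3] [54.2 43.4] 23.8
side green [302. 294.] [ 444.4 -160.4] [53.2 46.5] 10.5
side green [304. 249.] [514.   15.3] [52.2 47.2] 2.9
side green [326. 243.] [584.7  17.6] [52.4 46.9] 1.7
side green [315. 229.] [581.8  93.3] [52.5 46.7] 1.2
side green [306. 217.] [579.4 168.3] [52.5 47.8] 2.8
side white [545. 309.] [ 975.2 -429.6] [118.3 118.3] -53.4
side white [405. 224.] [849.4  14. ] [71.5 66.2] -22.1
side white [464. 227.] [1011.9  -63.9] [146.7 146.4] 67.9
side white [305. 236.] [543.1  83.5] [247.4 155.4] -87.9
side gauge [[ 0.618 -0.271  0.074]]
```

```bash
cat >> h.py <<'E'
def shift(pos,yaw_deg):
    """tool-frame shift (cm) and twist (rad) from the measured pose to a tool-down pose with tool x at yaw"""
    s=ctrl.observe(); r=rot(s["ee_rot"]); d=r.inv().apply(np.asarray(pos)-s["position"])*100
    x=r.apply([1,0,0]); y=np.degrees(np.arctan2(x[1],x[0]))
    t=-np.radians((yaw_deg-y+180)%360-180)
    print("t",round(s["time_s"],2),"pos",np.round(s["position"],4),"yaw",round(y,2),"tilt",np.round(r.apply([0,0,1])[:2],4),"gap",round(s["finger_gap"],4),
      "F",np.round(s["contact_force"],1),"-> shift",np.round(d,2),"twist",round(t,3))
E
python3 -c "
from h import *
shift([.449,-.331,.15],203.5)"
```

```text
t 0.15 pos [0.2167 0.4778 0.2308] yaw 155.6 tilt [-0.0005 -0.0011] gap 0.0852 F [-0.6  0.1  0.8] -> shift [-54.56 -64.06   8.15] twist -0.836
```

Request:
{"fn": "servo_tool", "kwargs": {
  "targets": "1 -54.5 -64 4 -0.83;1 -54.5 -64 4 -0.83;1 -54.5 -64 4 -0.83;1 -54.5 -64 4 -0.83;1 -54.5 -64 4 -0.83;1 -54.5 -64 4 -0.83;1 -54.5 -64 4 -0.83;1 -54.5 -64 4 -0.83"
}}

```text
time_s: 0.82
position: [0.3023, 0.1836, 0.2169]
ee_rot: [0.0, -0.204, 0.979, 0.0]
contact_force: [1.8, 0.2, -0.4]
finger_gap: 0.0854
grasp_force: 0.0
```

```bash
python3 -c "
from h import *
shift([.449,-.331,.15],203.5)"
```

```text
t 0.82 pos [0.3023 0.1836 0.2169] yaw -156.45 tilt [0.0004 0.0005] gap 0.0854 F [ 1.8  0.2 -0.4] -> shift [  7.12 -53.03   6.67] twist 0.001
```

Request:
{"fn": "servo_tool", "kwargs": {
  "targets": "1 7.1 -53 6 0;1 7.1 -53 6 0;1 7.1 -53 6 0;1 7.1 -53 6 0;1 7.1 -53 6 0;1 7.1 -53 6 0;1 7.1 -53 6 0;1 7.1 -53 6 0"
}}

```text
time_s: 1.48
position: [0.3908, -0.1369, 0.1796]
ee_rot: [0.0, -0.2, 0.98, -0.0]
contact_force: [1.4, 0.8, -0.1]
finger_gap: 0.085
grasp_force: 0.0
```

```bash
python3 -c "
from h import *
shift([.449,-.331,.15],203.5)"
```

```text
t 1.48 pos [ 0.3908 -0.1369  0.1796] yaw -156.87 tilt [ 0.0004 -0.0001] gap 0.085 F [ 1.4  0.8 -0.1] -> shift [  2.27 -20.13   2.97] twist -0.007
```

Request:
{"fn": "servo_tool", "kwargs": {
  "targets": "1 2.3 -20 3 0;1 2.3 -20 3 0;1 2.3 -20 3 0;1 2.3 -20 3 0;1 2.3 -20 3 0;1 2.3 -20 3 0;1 2.3 -20 3 0;1 2.3 -20 3 0"
}}

```text
time_s: 2.15
position: [0.4479, -0.3272, 0.1492]
ee_rot: [-0.001, -0.2, 0.98, 0.001]
contact_force: [-0.6, 0.2, -0.0]
finger_gap: 0.0853
grasp_force: 0.0
```

```bash
cat >> h.py <<'E'
def wrist_green(z=0.009,amin=200):
    """green blobs in the wrist picture -> world rectangles"""
    cal=imaging.calibration("wrist"); im=imaging.capture("wrist")
    for c in blobs(im,(35,50,40),(85,255,255),amin):
        p=c[:,0,:]; print(p.mean(0).round(),*rect(to_plane(cal,p,z,True)))
    return cal,im
E
python3 -c "
from h import *
cal,im=wrist_green(); cv2.imwrite('pics/w1.png',im[:,:,::-1])
shift([.449,-.331,.15],203.5)"
```

```text
[492. 292.] [ 446.3 -158.8] [50.6 43.7] 10.1
[316. 221.] [ 448.3 -331.7] [48.9 39.7] 23.2
[35. 19.] [ 373.9 -656.3] [129.6  54.1] -83.7
t 2.2 pos [ 0.448  -0.3267  0.1497] yaw -156.83 tilt [-0.0008  0.0007] gap 0.0852 F [ 0.1 -0.7  0.2] -> shift [ 0.08 -0.43 -0.03] twist -0.006
```

View pics/w1.png

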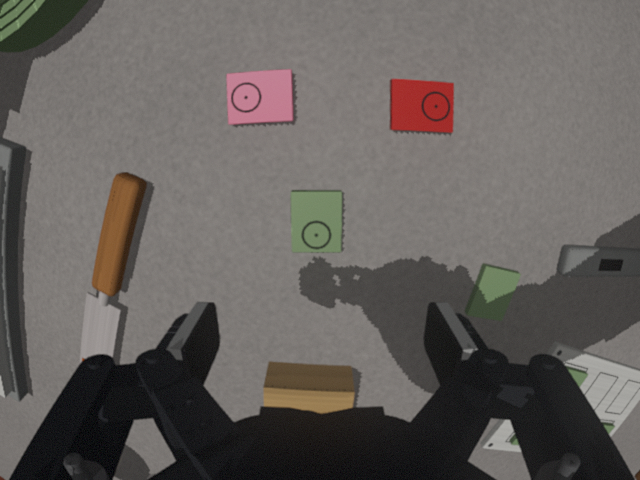

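The ringed green sample is at (316,221) with its ring at (316,235), and the pink (260,97) and red (422,106) look-alikes are clearly apart. So the choice is confirmed, centre (448.3, -331.7) mm and yaw 23.2°.

Request:
{"fn": "servo_tool", "kwargs": {
  "targets": "0.7 0.1 -0.5 5 0;0.7 0.1 -0.5 9 0;0.7 0.1 -0.5 12 0;0.7 0.1 -0.5 13.5 0;0.7 0.1 -0.5 14.2 0;0.7 0.1 -0.5 14.2 0;0.7 0.1 -0.5 14.2 0"
}}

```text
time_s: 2.78
position: [0.4502, -0.3323, 0.0091]
ee_rot: [0.0, -0.201, 0.98, -0.001]
contact_force: [0.9, -0.1, 0.3]
finger_gap: 0.0595
grasp_force: 0.0
```

```bash
python3 -c "
from h import *
cal,im=wrist_green(); cv2.imwrite('pics/w2.png',im[:,:,::-1])
shift([.4483,-.3317,.003],203.2)"
```

```text
[630. 468.] [523.5  17.2] [75.5 32.9] 58.9
[586. 376.] [ 445.3 -162.1] [53.6 48.5] 10.3
[325. 298.] [ 447.4 -332.2] [51.6 39.7] 23.0
t 2.83 pos [ 0.4506 -0.3327  0.0096] yaw -156.8 tilt [ 0.002  -0.0015] gap 0.0593 F [ 0.  -1.2  1.2] -> shift [0.17 0.18 0.66] twist 0.0
```

View pics/w2.png

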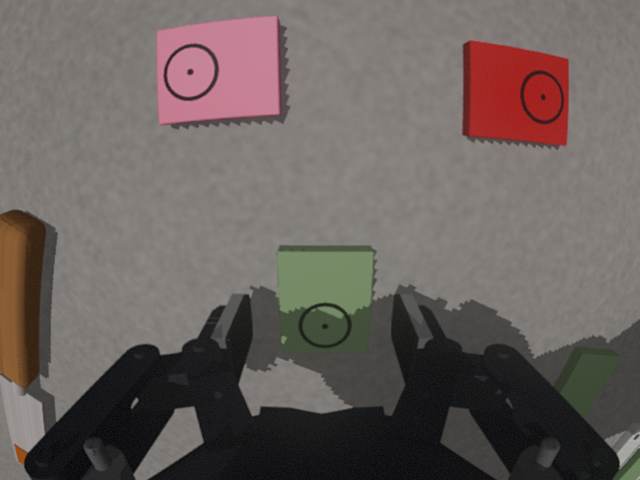

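The sample sits between the open pads, centred at (325,298). I descend and close.

Request:
{"fn": "servo_tool", "kwargs": {
  "targets": "0.7 0.2 0.2 0.4 0;0.7 0.2 0.2 0.7 0;0.7 0.2 0.2 0.7 0;0 0.2 0.2 0.7 0;0 0.2 0.2 0.7 0;0 0.2 0.2 0.7 0;0 0.2 0.2 0.7 0;0 0.2 0.2 0.7 0"
}}

```text
time_s: 3.5
position: [0.447, -0.3317, 0.0015]
ee_rot: [0.0, -0.201, 0.98, -0.0]
contact_force: [-2.0, 0.9, 6.8]
finger_gap: 0.0378
grasp_force: 60.2
```

```bash
python3 -c "
from h import *
shift([.4483,-.3317,.08],203.2);print(ctrl.observe()['grasp_force'])"
```

```text
t 3.5 pos [ 0.447  -0.3317  0.0015] yaw -156.85 tilt [ 0.0005 -0.0005] gap 0.0378 F [-2.   0.9  6.8] -> shift [-0.12 -0.06 -7.85] twist -0.001
60.233227014541626
```

Request:
{"fn": "servo_tool", "kwargs": {
  "targets": "0 0 0 -2 0;0 0 0 -6 0;0 0 0 -10 0;0 0 0 -14 0;0 0 0 -14 0"
}}

```text
time_s: 3.92
position: [0.4498, -0.3337, 0.1486]
ee_rot: [0.004, -0.201, 0.98, -0.004]
contact_force: [0.4, -0.6, 0.4]
finger_gap: 0.0376
grasp_force: 60.5
```

```bash
python3 -c "
from h import *
shift([.509,.084,.13],181.9);print(ctrl.observe()['grasp_force'])"
```

```text
t 3.92 pos [ 0.4498 -0.3337  0.1486] yaw -156.85 tilt [ 0.0088 -0.0067] gap 0.0376 F [ 0.4 -0.6  0.4] -> shift [-21.85  36.1    1.64] twist 0.371
60.52437901496887
```

Request:
{"fn": "servo_tool", "kwargs": {
  "targets": "0 -22 36 1 0.37;0 -22 36 1 0.37;0 -22 36 1 0.37;0 -22 36 1 0.37;0 -22 36 1 0.37;0 -22 36 1 0.37;0 -22 36 1 0.37;0 -22 36 1 0.37"
}}

```text
time_s: 4.58
position: [0.4937, -0.0085, 0.1334]
ee_rot: [0.0, -0.017, 1.0, -0.0]
contact_force: [2.0, -0.7, 0.1]
finger_gap: 0.0376
grasp_force: 60.5
```

```bash
python3 -c "
from h import *
shift([.509,.084,.13],181.9);print(ctrl.observe()['grasp_force'])"
```

```text
t 4.58 pos [ 0.4937 -0.0085  0.1334] yaw -178.06 tilt [ 0.0008 -0.0001] gap 0.0376 F [ 2.  -0.7  0.1] -> shift [-1.84  9.19  0.34] twist 0.001
60.53325176239014
```

Request:
{"fn": "servo_tool", "kwargs": {
  "targets": "0 -1.5 8.9 0 0;0 -1.5 8.9 0 0;0 -1.5 8.9 0 0;0 -1.5 8.9 0 0;0 -1.5 8.9 0 0;0 -1.5 8.9 0 0;0 -1.5 8.9 0 0"
}}

```text
time_s: 5.17
position: [0.5055, 0.0777, 0.1331]
ee_rot: [-0.0, -0.016, 1.0, -0.0]
contact_force: [-0.1, -0.0, 0.4]
finger_gap: 0.0381
grasp_force: 60.5
```

```bash
python3 -c "
from h import *
cal,im=wrist_green(.019); cv2.imwrite('pics/w3.png',im[:,:,::-1])
for c in blobs(im,(0,0,170),(180,40,255),3000):
    p=c[:,0,:]; print('w',p.mean(0).round(),*rect(to_plane(cal,p,.01,True)))
s=ctrl.observe(); print('held z.13-> ')
shift([.509,.084,.13],181.9)"
```

```text
[230. 309.] [578.5  11.6] [47.3 38.9] 2.1
[426. 313.] [575.2 160.6] [52.4 40.4] 2.0
[322. 311.] [574.1  80.2] [98.4 76.4] 2.3
[230. 237.] [511.9   9.9] [49.6 40.4] 2.0
[ 57. 156.] [ 446.2 -143.3] [47.7 43.8] 10.1
w [323. 226.] [539.9  84.9] [247.2 148.2] -87.9
held z.13-> 
t 5.22 pos [0.5055 0.0777 0.1332] yaw -178.16 tilt [-0.0001 -0.0003] gap 0.0374 F [ 0.6 -0.7 -0.4] -> shift [-0.37  0.62  0.32] twist -0.001
```

View pics/w3.png

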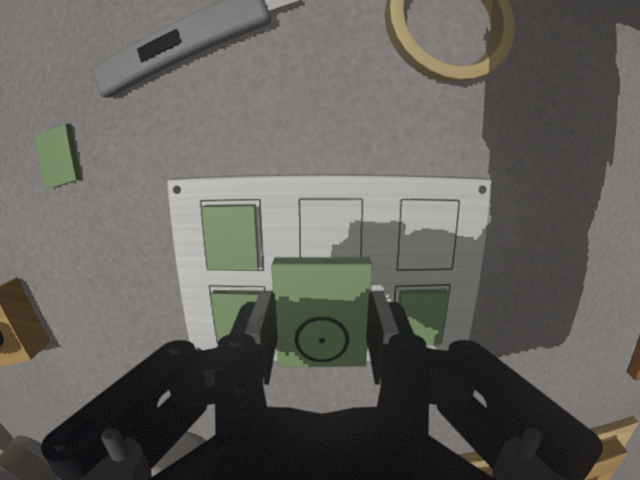

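The picture shows the held sample (corners about (274,265)–(366,366)) and the two empty outlines. The left outline is at x 299–363 with its top at y 198, the right one at about (403,199), (459,199), (456,269), (400,269).

Run:
```python
from h import *
from scipy.optimize import least_squares
cal=imaging.calibration("wrist"); s=ctrl.observe()
im=cv2.imread("pics/w3.png"); g=cv2.cvtColor(im,cv2.COLOR_BGR2GRAY)
def sub(pts): return cv2.cornerSubPix(g,np.float32(pts).reshape(-1,1,2),(4,4),(-1,-1),(3,40,.01))[:,0]
o=np.array([[299,198],[362,198],[403,199],[459,199],[457,269],[400,269],[168,181],[491,181]],float)
o2=sub(o); print(o2.round(1).tolist())
W=to_plane(cal,o2,.01,True)*1000; print(W[:,:2].round(1).tolist())
# fit board pose from known corners (image left = -y, up = -x)
B=np.array([[-63,-23],[-63,23],[-63,52],[-63,98],[-7,98],[-7,52],[-80,-125],[-80,125]],float)
f=lambda q:(R.from_euler('z',q[2]).as_matrix()[:2,:2]@B.T).T+q[:2]-W[:,:2]
q=least_squares(lambda q:f(q).ravel(),[544,85,.033],loss='soft_l1').x; print("board",q[:2].round(1),np.degrees(q[2]).round(2)); print(f(q).round(1).tolist())
M=R.from_euler('z',q[2]).as_matrix()[:2,:2]
for b in [(-35,0),(-35,75)]: print(b,(M@b+q[:2]).round(1))
h=to_plane(cal,[[274,265],[371,265],[366,366],[278,366]],s["position"][2]+.0075,True)*1000
t=rot(s["ee_rot"]).inv().apply(h/1000-s["position"])*1000
print("held corners tool mm",t.round(1).tolist(),t.mean(0).round(1))
```

```text
[[298.5, 198.39999389648438], [361.79998779296875, 198.39999389648438], [401.0, 199.10000610351562], [458.70001220703125, 200.10000610351562], [457.0, 269.0], [396.3999938964844, 269.6000061035156], [167.3000030517578, 179.89999389648438], [490.8999938964844, 180.3000030517578]]
[[482.9, 60.0], [481.3, 106.0], [480.6, 135.3], [478.8, 181.0], [535.1, 187.7], [536.4, 137.0], [470.1, -41.1], [461.7, 206.6]]
board [545.4  85.6] 2.04
[[0.3, 0.3], [0.3, 0.3], [0.0, -0.0], [0.1, 0.2], [-0.1, -4.5], [0.1, 0.3], [-0.2, -1.1], [-0.7, 1.0]]
(-35, 0) [510.4  84.3]
(-35, 75) [507.8 159.3]
held corners tool mm [[22.8, -18.7, -7.5], [22.8, 19.2, -7.5], [-26.0, 19.8, -7.5], [-26.1, -19.6, -7.5]] [-1.6  0.2 -7.5]
```

```bash
python3 -c "
from h import *
shift([.5089,.0843,.012],182)"
```

```text
t 5.22 pos [0.5055 0.0777 0.1332] yaw -178.16 tilt [-0.0001 -0.0003] gap 0.0374 F [ 0.6 -0.7 -0.4] -> shift [-0.36  0.65 12.12] twist -0.003
```

Request:
{"fn": "servo_tool", "kwargs": {
  "targets": "0 -0.36 0.65 3 0;0 -0.36 0.65 6 0;0 -0.36 0.65 9 0;0 -0.36 0.65 10.5 0;0 -0.36 0.65 11.3 0;0 -0.36 0.65 11.3 0;0 -0.36 0.65 11.3 0"
}}

```text
time_s: 5.8
position: [0.5094, 0.0851, 0.0206]
ee_rot: [0.0, -0.017, 1.0, -0.0]
contact_force: [-0.0, -0.5, 1.4]
finger_gap: 0.0376
grasp_force: 60.5
```

```bash
python3 -c "
from h import *
shift([.5089,.0843,.0115],182)"
```

```text
t 5.8 pos [0.5094 0.0851 0.0206] yaw -178.1 tilt [ 0.0002 -0.0001] gap 0.0376 F [-0.  -0.5  1.4] -> shift [ 0.05 -0.08  0.91] twist -0.002
```

Request:
{"fn": "servo_tool", "kwargs": {
  "targets": "0 0 -0.1 0.5 0;0 0 -0.1 0.8 0;0 0 -0.1 0.9 0;0 0 -0.1 0.9 0;0.65 0 -0.1 0.9 0;0.65 0 -0.1 0.9 0;0.65 0 -0.1 0.9 0;0.65 0 -0.1 0.9 0"
}}

```text
time_s: 6.47
position: [0.5091, 0.0847, 0.0112]
ee_rot: [0.0, -0.017, 1.0, -0.0]
contact_force: [0.5, -0.6, 0.8]
finger_gap: 0.0557
grasp_force: 0.0
```

```bash
python3 -c "
from h import *
shift([.5089,.0843,.15],182)"
```

```text
t 6.47 pos [0.5091 0.0847 0.0112] yaw -178.03 tilt [ 0.     -0.0001] gap 0.0557 F [ 0.5 -0.6  0.8] -> shift [  0.02  -0.04 -13.88] twist -0.001
```

Request:
{"fn": "servo_tool", "kwargs": {
  "targets": "0.65 0 0 -2 0;0.65 0 0 -6 0;0.65 0 0 -10 0;0.65 0 0 -14 0;0.65 0 0 -14 0;0.65 0 0 -14 0"
}}

```text
time_s: 6.97
position: [0.5106, 0.085, 0.1536]
ee_rot: [0.002, -0.017, 1.0, 0.0]
contact_force: [0.7, 0.8, -0.7]
finger_gap: 0.0555
grasp_force: 0.0
```

Run:
```python
from h import *
cal,im=wrist_green(.019); cv2.imwrite('pics/w4.png',im[:,:,::-1])
g=cv2.cvtColor(im,cv2.COLOR_RGB2GRAY)
for b in [(-63,-23),(-63,23),(-7,23),(-7,-23)]:
    M=R.from_euler('z',2.04,degrees=True).as_matrix()[:2,:2]; P=(M@b+[545.4,85.6])/1000
    print(project(cal,[*P,.01],True).round(1))
cv2.imwrite('pics/w4c.png',cv2.resize(im[120:380,200:440,::-1],None,fx=2.2,fy=2.2,interpolation=cv2.INTER_CUBIC))
shift([.446,-.158,.15],190)
```

```text
[321. 301.] [578.3  86.6] [51.1 38.8] 3.3
[229. 290.] [576.2  12.2] [41.6 40.3] 2.3
[404. 295.] [575.1 160.8] [50.4 40.4] 2.9
[321. 223.] [510.7  84.6] [49.  38.7] 2.0
[227. 223.] [512.2  10. ] [50.1 40.4] 2.1
[ 64. 148.] [ 446.5 -143.7] [47.9 43.8] 10.0
[[291.2 186.2]]
[[350.4 186.1]]
[[349.  253.9]]
[[292.8 254. ]]
t 7.02 pos [0.5094 0.0848 0.1518] yaw -178.04 tilt [0.0017 0.0002] gap 0.0555 F [ 0.3 -0.5 -0.6] -> shift [  7.17 -24.05   0.16] twist -0.14
```

View pics/w4c.png

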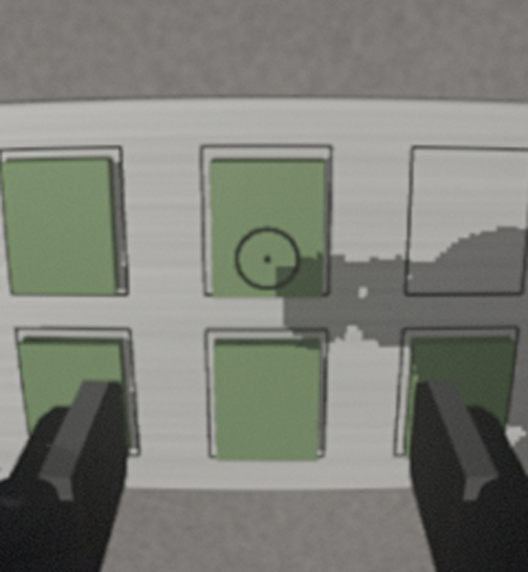

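The crop shows the ringed sample inside its outline, within 1 mm and square, with its ring at about (267,258). Next is the plain sample.

Request:
{"fn": "servo_tool", "kwargs": {
  "targets": "0.65 7 -24 0 -0.14;0.65 7 -24 0 -0.14;0.65 7 -24 0 -0.14;0.65 7 -24 0 -0.14;0.65 7 -24 0 -0.14;0.65 7 -24 0 -0.14;0.65 7 -24 0 -0.14;0.65 7 -24 0 -0.14"
}}

```text
time_s: 7.68
position: [0.4457, -0.1594, 0.1497]
ee_rot: [-0.001, -0.085, 0.996, 0.0]
contact_force: [-0.6, 0.4, -0.3]
finger_gap: 0.0558
grasp_force: 0.0
```

```bash
python3 -c "
from h import *
cal,im=wrist_green(.009); cv2.imwrite('pics/w5.png',im[:,:,::-1])
shift([.446,-.158,.01],190)"
```

```text
[574. 379.] [582.3 167.9] [55.1 46.7] 3.4
[548. 328.] [514.1  89.5] [52.8 45.6] 1.6
[487. 323.] [515.6  12.9] [53.7 44.2] 2.3
[326. 224.] [ 446.1 -155.7] [49.2 39.9] 9.8
t 7.73 pos [ 0.4462 -0.1581  0.1499] yaw -170.18 tilt [-0.0023  0.0011] gap 0.0555 F [-0.  -0.2  0.8] -> shift [-1.000e-02 -1.000e-02  1.399e+01] twist -0.003
```

View pics/w5.png

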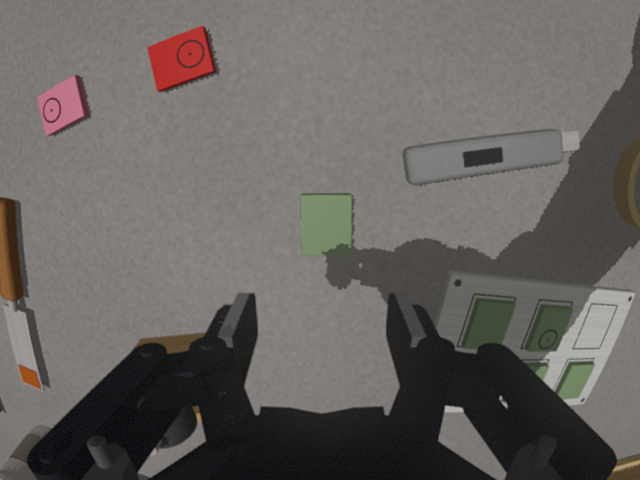

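The plain sample at (326,224) is clear of the knife (left end x≈404), so I descend and grip.

Request:
{"fn": "servo_tool", "kwargs": {
  "targets": "0.65 0 0.24 4 0;0.65 0 0.24 8 0;0.65 0 0.24 11.5 0;0.65 0 0.24 13.5 0;0.65 0 0.24 14.5 0;0.65 0 0.24 14.7 0;0.65 0 0.24 14.7 0"
}}

```text
time_s: 8.32
position: [0.4464, -0.1536, 0.0032]
ee_rot: [-0.001, -0.088, 0.996, 0.001]
contact_force: [-0.8, 0.8, 0.8]
finger_gap: 0.0559
grasp_force: 0.0
```

Request:
{"fn": "servo_tool", "kwargs": {
  "targets": "0.65 0 0 0 0;0 0 0 0 0;0 0 0 0 0;0 0 0 0 0;0 0 0 0 0;0 0 0 0 0"
}}

```text
time_s: 8.82
position: [0.4478, -0.1551, 0.0056]
ee_rot: [0.001, -0.087, 0.996, -0.0]
contact_force: [-0.6, 2.6, 8.1]
finger_gap: 0.0365
grasp_force: 59.1
```

Request:
{"fn": "servo_tool", "kwargs": {
  "targets": "0 0 0 -2 0;0 0 0 -6 0;0 0 0 -10 0;0 0 0 -13 0;0 0 0 -13 0"
}}

```text
time_s: 9.23
position: [0.4501, -0.1563, 0.1408]
ee_rot: [0.005, -0.087, 0.996, -0.002]
contact_force: [1.5, -1.0, 0.0]
finger_gap: 0.0364
grasp_force: 60.0
```

```bash
python3 -c "
from h import *
shift([.5075,.159,.13],182)"
```

```text
t 9.23 pos [ 0.4501 -0.1563  0.1408] yaw -170.02 tilt [ 0.0099 -0.0035] gap 0.0364 F [ 1.5 -1.   0. ] -> shift [-11.1   30.07   1.03] twist 0.139
```

Request:
{"fn": "servo_tool", "kwargs": {
  "targets": "0 -11 30 0.5 0.14;0 -11 30 0.5 0.14;0 -11 30 0.5 0.14;0 -11 30 0.5 0.14;0 -11 30 0.5 0.14;0 -11 30 0.5 0.14;0 -11 30 0.5 0.14;0 -11 30 0.5 0.14"
}}

```text
time_s: 9.9
position: [0.5035, 0.1623, 0.1298]
ee_rot: [0.001, -0.018, 1.0, 0.0]
contact_force: [-0.4, -0.4, 0.4]
finger_gap: 0.0366
grasp_force: 60.1
```

```bash
python3 -c "
from h import *
shift([.5075,.159,.13],182)"
```

```text
t 9.9 pos [0.5035 0.1623 0.1298] yaw -177.99 tilt [0.0016 0.0008] gap 0.0366 F [-0.4 -0.4  0.4] -> shift [-0.39 -0.34 -0.02] twist 0.0
```

Request:
{"fn": "servo_tool", "kwargs": {
  "targets": "0 -0.4 -0.3 0 0;0 -0.4 -0.3 0 0;0 -0.4 -0.3 0 0"
}}

```text
time_s: 10.15
position: [0.5071, 0.1563, 0.1292]
ee_rot: [-0.0, -0.017, 1.0, -0.0]
contact_force: [-0.5, 0.0, -0.2]
finger_gap: 0.0361
grasp_force: 60.1
```

```bash
python3 -c "
from h import *
cal,im=wrist_green(.019); cv2.imwrite('pics/w6.png',im[:,:,::-1])
shift([.5075,.159,.13],182)
s=ctrl.observe()
for c in blobs(im,(35,50,40),(85,255,255),3000):
    p=c[:,0,:]; print(cv2.boundingRect(c)); t=rot(s['ee_rot']).inv().apply(to_plane(cal,p,s['position'][2]+.006,True)-s['position']); print(rect(t))
cv2.imwrite('pics/w6c.png',im[150:480,100:560,::-1])
"
```

```text
[226. 309.] [577.9  87.3] [51.5 40.2] 1.9
[150. 311.] [581.   14.2] [52.4 42.2] 1.7
[321. 301.] [564.1 158.1] [93.3 72.3] 2.0
[225. 234.] [510.3  85.2] [49.9 40.6] 2.1
[136. 233.] [512.   11.7] [49.9 42.2] 2.1
t 10.2 pos [0.5069 0.1557 0.1292] yaw -178.08 tilt [-0.0002 -0.0004] gap 0.0368 F [ 0.4 -0.2 -0.1] -> shift [-0.07  0.33 -0.08] twist -0.001
(273, 248, 98, 108)
(array([4.1, 0.4]), array([50.3, 39. ]), -0.1)
(195, 202, 58, 66)
(array([ 34.4, -37.8]), array([26.9, 21.9]), -0.2)
```

View pics/w6c.png

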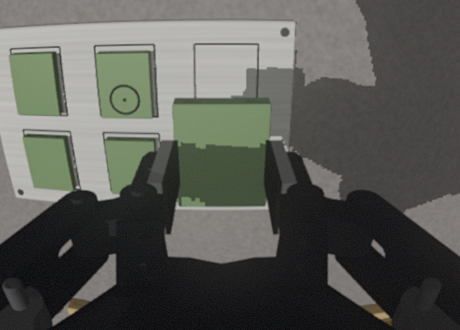

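The crop shows the plain sample held level-looking at full-image (273–371, 248–356), but shifted forward compared with the first. I measure its pose in the grip more carefully.

Run:
```python
from h import *
from scipy.optimize import least_squares
for n,ztop in [("w3",.0075),("w6",.006)]:
    im=cv2.imread(f"pics/{n}.png"); g=cv2.cvtColor(im,cv2.COLOR_BGR2GRAY).astype(int)
    hsv=cv2.inRange(cv2.cvtColor(im,cv2.COLOR_BGR2HSV),(35,50,40),(85,255,255))
    print(n,[ (y,int(np.median(g[y,300:345]))) for y in range(244,272,2)])
    for y in range(262,366,12):
        r=np.where(hsv[y,255:390])[0]; print(y,r.min()+255,r.max()+255,end="; ")
    c=[np.where(hsv[240:,x])[0]+240 for x in (300,340)]; print([ (a.min(),a.max()) for a in c])
```

```text
w3 [(244, 177), (246, 173), (248, 175), (250, 177), (252, 177), (254, 175), (256, 161), (258, 85), (260, 78), (262, 76), (264, 111), (266, 130), (268, 130), (270, 130)]
262 255 369; 274 273 371; 286 273 370; 298 255 369; 310 276 367; 322 276 367; 334 277 366; 346 276 367; 358 278 364; [(np.int64(258), np.int64(366)), (np.int64(258), np.int64(365))]
w6 [(244, 181), (246, 183), (248, 114), (250, 82), (252, 81), (254, 116), (256, 133), (258, 134), (260, 133), (262, 133), (264, 133), (266, 133), (268, 133), (270, 132)]
262 273 370; 274 274 369; 286 274 368; 298 275 365; 310 278 365; 322 279 365; 334 279 364; 346 278 365; Traceback (most recent call last):
  File "<stdin>", line 8, in <module>
    return umr_minimum(a, axis, None, out, keepdims, initial, where)
ValueError: zero-size array to reduction operation minimum which has no identity
```

Run:
```python
from h import *
cal=imaging.calibration("wrist"); s=ctrl.observe()
g=cv2.imread("pics/w6.png",0)
o=cv2.cornerSubPix(g,np.float32([[294,194],[358,194]]).reshape(-1,1,2),(4,4),(-1,-1),(3,40,.01))[:,0]
W=to_plane(cal,o,.01,True)*1000; print(o,W.round(1), "centre",(W.mean(0)[:2]+28*np.array([np.cos(.0356),np.sin(.0356)])).round(1))
for dz in (.0035,.006):
    h=to_plane(cal,[[273,254],[371,254],[365,356],[278,356]],s["position"][2]+dz,True)
    print((rot(s["ee_rot"]).inv().apply(h-s["position"])*1000).mean(0).round(1))
shift([.5108,.159,.018],182)
```

```text
[[293.70978 193.53079]
 [358.08237 193.66785]] [[480.1 134.7  10. ]
 [478.6 180.7  10. ]] centre [507.3 158.7]
[ 1.3 -0.  -3.5]
[ 2.7 -0.  -6. ]
t 10.2 pos [0.5069 0.1557 0.1292] yaw -178.08 tilt [-0.0002 -0.0004] gap 0.0368 F [ 0.4 -0.2 -0.1] -> shift [-0.4   0.32 11.12] twist -0.001
```

Request:
{"fn": "servo_tool", "kwargs": {
  "targets": "0 -0.28 0.32 3 0;0 -0.28 0.32 6 0;0 -0.28 0.32 8.5 0;0 -0.28 0.32 10 0;0 -0.28 0.32 10.9 0;0 -0.28 0.32 11 0;0 -0.28 0.32 11 0;0 -0.28 0.32 11 0"
}}

```text
time_s: 10.87
position: [0.5108, 0.1595, 0.0202]
ee_rot: [0.001, -0.017, 1.0, 0.0]
contact_force: [0.4, 0.3, 0.7]
finger_gap: 0.0363
grasp_force: 60.1
```

Request:
{"fn": "servo_tool", "kwargs": {
  "targets": "0 0 0 0.1 0;0 0 0 0.2 0;0 0 0 0.3 0;0 0 0 0.3 0"
}}

```text
time_s: 11.2
position: [0.5101, 0.1598, 0.0163]
ee_rot: [0.0, -0.017, 1.0, -0.0]
contact_force: [-0.0, 0.5, 0.7]
finger_gap: 0.0366
grasp_force: 60.1
```

```bash
python3 -c "
from h import *
shift([.5096,.159,.0125],182)"
```

```text
t 11.2 pos [0.5101 0.1598 0.0163] yaw -178.04 tilt [ 0.0004 -0.    ] gap 0.0366 F [-0.   0.5  0.7] -> shift [ 0.05 -0.08  0.38] twist -0.001
```

Request:
{"fn": "servo_tool", "kwargs": {
  "targets": "0 0 0 0.1 0;0 0 0 0.1 0;0 0 0 0.1 0"
}}

```text
time_s: 11.45
position: [0.5102, 0.1598, 0.0156]
ee_rot: [0.0, -0.017, 1.0, 0.0]
contact_force: [-1.6, -0.2, 5.8]
finger_gap: 0.036
grasp_force: 61.3
```

Request:
{"fn": "servo_tool", "kwargs": {
  "targets": "0 0 0 0.1 0;0 0 0 0.1 0;0 0 0 0.1 0"
}}

```text
time_s: 11.7
position: [0.5102, 0.1598, 0.0155]
ee_rot: [0.001, -0.017, 1.0, 0.0]
contact_force: [-5.1, -1.1, 16.5]
finger_gap: 0.0368
grasp_force: 63.4
```

Request:
{"fn": "servo_tool", "kwargs": {
  "targets": "0 0 0 0.1 0;0 0 0 0.1 0;0 0 0 0.1 0"
}}

```text
time_s: 11.95
position: [0.5102, 0.1599, 0.0154]
ee_rot: [0.001, -0.017, 1.0, 0.0]
contact_force: [-8.4, -2.9, 27.7]
finger_gap: 0.0365
grasp_force: 65.4
```

Request:
{"fn": "servo_tool", "kwargs": {
  "targets": "0 0 0 -0.2 0;0 0 0 -0.2 0;0.65 0 0 -0.2 0;0.65 0 0 -0.2 0;0.65 0 0 -0.2 0;0.65 0 0 -0.2 0;0.65 0 0 -0.2 0"
}}

```text
time_s: 12.53
position: [0.5099, 0.1597, 0.0148]
ee_rot: [-0.0, -0.017, 1.0, -0.0]
contact_force: [0.6, -0.6, 0.1]
finger_gap: 0.0554
grasp_force: 0.0
```

Request:
{"fn": "servo_tool", "kwargs": {
  "targets": "0.65 0 0 -1 0;0.65 0 0 -3 0;0.65 0 0 -7 0;0.65 0 0 -11 0;0.65 0 0 -14 0;0.65 0 0 -14 0;0.65 0 0 -14 0"
}}

```text
time_s: 13.12
position: [0.5111, 0.1601, 0.1577]
ee_rot: [0.002, -0.017, 1.0, 0.001]
contact_force: [-0.7, -0.5, -0.2]
finger_gap: 0.0555
grasp_force: 0.0
```

```bash
python3 -c "
from h import *
cal,im=wrist_green(.019); cv2.imwrite('pics/w7.png',im[:,:,::-1])
shift([.614,-.269,.22],182)"
```

```text
[321. 296.] [575.6 161.8] [51.1 38.9] 2.0
[237. 292.] [577.7  87.3] [49.5 40.3] 2.0
[157. 292.] [580.8  13.9] [51.  41.6] 1.8
[146. 218.] [512.2  11.6] [49.6 41.8] 2.0
[321. 219.] [508.6 159.8] [48.5 38.9] 2.0
[228. 218.] [510.3  85. ] [49.  40.5] 2.1
t 13.17 pos [0.5101 0.1598 0.1559] yaw -178.04 tilt [0.0013 0.0003] gap 0.0554 F [-0.2  0.5 -0.2] -> shift [ -8.92 -43.21  -6.41] twist -0.001
```

Request:
{"fn": "servo_tool", "kwargs": {
  "targets": "1 -15 -43 -8 0;1 -15 -43 -8 0;1 -15 -43 -8 0;1 -15 -43 -8 0;1 -15 -43 -8 0;1 -15 -43 -8 0;1 -15 -43 -8 0;1 -15 -43 -8 0"
}}

```text
time_s: 13.83
position: [0.6282, -0.1483, 0.2114]
ee_rot: [-0.001, -0.017, 1.0, 0.0]
contact_force: [1.1, 0.7, -0.2]
finger_gap: 0.0851
grasp_force: 0.0
```

```bash
python3 -c "
from h import *
shift([.66,-.269,.24],182)"
```

```text
t 13.83 pos [ 0.6282 -0.1483  0.2114] yaw -178.05 tilt [-0.0029  0.0006] gap 0.0851 F [ 1.1  0.7 -0.2] -> shift [ -2.76 -12.17  -2.88] twist -0.001
```

Request:
{"fn": "servo_tool", "kwargs": {
  "targets": "1 -2.7 -12 -3 0;1 -2.7 -12 -3 0;1 -2.7 -12 -3 0;1 -2.7 -12 -3 0;1 -2.7 -12 -3 0;1 -2.7 -12 -3 0"
}}

```text
time_s: 14.33
position: [0.6591, -0.2653, 0.2407]
ee_rot: [-0.002, -0.017, 1.0, 0.001]
contact_force: [0.0, 0.3, -0.1]
finger_gap: 0.0853
grasp_force: 0.0
```

Run:
```python
from h import *
shift([.614,-.269,.24],182)
cal=imaging.calibration("wrist"); im=imaging.capture("wrist")[:,:,::-1].copy()
u=project(cal,[.614,-.2695,.114],True)[0]; print("knob expected",u)
cv2.imwrite("pics/w8.png",im)
x,y=[int(v) for v in u]; x=min(max(x,110),530); y=min(max(y,110),370)
sd=cv2.imread("pics/side0.png"); sc=cv2.imread("pics/scene0.png")
rz=lambda a,n:cv2.resize(a,(n,n),interpolation=cv2.INTER_CUBIC)
cv2.imwrite("pics/w8c.png",np.hstack([rz(im[y-110:y+110,x-110:x+110],500),np.vstack([rz(sd[255:325,350:420],250),rz(sc[155:225,192:262],250)])]))
print(x,y)
```

```text
t 14.33 pos [ 0.6591 -0.2653  0.2407] yaw -178.09 tilt [-0.0031  0.0015] gap 0.0853 F [ 0.   0.3 -0.1] -> shift [ 4.52 -0.22  0.09] twist -0.002
knob expected [317.73029365 168.16962558]
317 168
```

View pics/w8c.png

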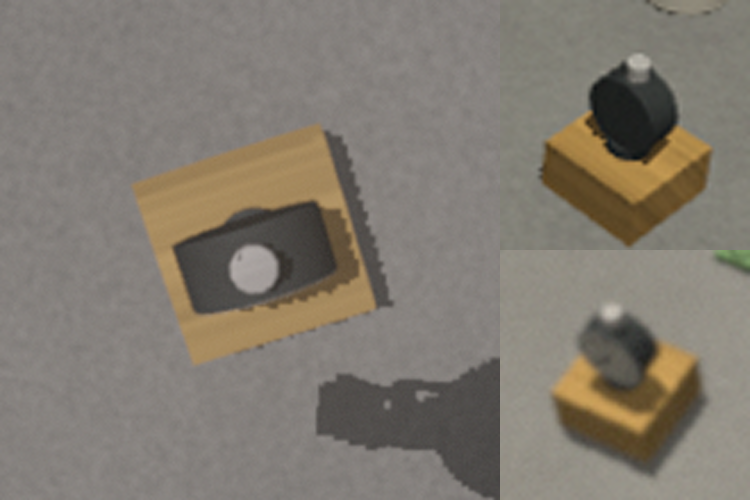

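The wrist view shows the gauge in its rest, knob at crop (254,269). The block's top far edge runs from (133,184) to (322,125). The case's flat faces are parallel to that edge.

Run:
```python
from h import *
cal=imaging.calibration("wrist")
f=lambda p:np.array(p)/2.2727+[207,58]
A=to_plane(cal,f([[133,184],[322,125],[376,308],[194,363]]),.04,True)*1000; print(A[:,:2].round(1).tolist())
d=A[1]-A[0]; print("edge len",np.linalg.norm(d),"yaw of edge",np.degrees(np.arctan2(d[1],d[0])))
print("centre from TL,TR", (A[:2,:2].mean(0)+40*np.array([d[1],-d[0]])/np.linalg.norm(d)).round(1))
B=to_plane(cal,f([[173,247],[319,202],[336,270],[193,312]]),.074+.012,True)*1000; print("case",B[:,:2].round(1).tolist(),B.mean(0).round(1))
e=B[1]-B[0]; e2=B[2]-B[3]; print(np.degrees(np.arctan2(e[1],e[0])),np.degrees(np.arctan2(e2[1],e2[0])))
K=to_plane(cal,f([[254,269]]),.114,True)*1000; print("knob",K.round(1))
k=K[0]/1000
im=cv2.imread("pics/side0.png"); cs=imaging.calibration("side")
print(to_plane(cs,[350+637/250*70-500/250*70,255+57/250*70],.114)*1000)
sc=imaging.calibration("scene"); print(to_plane(sc,[192+(612-500)/250*70,155+(306-250)/250*70],.114)*1000)
shift([k[0],k[1],.24],(np.degrees(np.arctan2(d[1],d[0]))))
```

```text
[[596.4, -318.1], [570.2, -242.8], [644.4, -216.8], [670.6, -291.8]]
edge len 79.72688267736423 yaw of edge 109.15361214053607
centre from TL,TR [ 621.1 -267.3]
case [[616.9, -296.7], [599.2, -245.9], [623.1, -238.8], [640.1, -289.1]] [ 619.8 -267.6   86. ]
109.17438703129565 108.65149059195242
knob [[ 620.1 -267.8  114. ]]
[[ 619.61844183 -267.36751203  114.        ]]
[[ 614.96975495 -270.28526218  114.        ]]
t 14.38 pos [ 0.6591 -0.2644  0.2412] yaw -178.02 tilt [-0.0027  0.0013] gap 0.0857 F [-0.8 -0.2  0.6] -> shift [ 3.91 -0.2   0.13] twist 1.271
```

Request:
{"fn": "servo_tool", "kwargs": {
  "targets": "1 3.9 -0.3 0 1.27;1 3.9 -0.3 0 1.27;1 3.9 -0.3 0 1.27;1 3.9 -0.3 0 1.27;1 3.9 -0.3 0 1.27;1 3.9 -0.3 0 1.27;1 3.9 -0.3 0 1.27;1 3.9 -0.3 0 1.27"
}}

```text
time_s: 15.05
position: [0.6205, -0.2676, 0.2426]
ee_rot: [-0.001, 0.466, 0.885, -0.0]
contact_force: [-0.7, 0.8, 0.2]
finger_gap: 0.0851
grasp_force: 0.0
```

```bash
python3 -c "
from h import *
shift([.6198,-.2676,.16],109.1)"
```

```text
t 15.05 pos [ 0.6205 -0.2676  0.2426] yaw 124.44 tilt [-0.001   0.0005] gap 0.0851 F [-0.7  0.8  0.2] -> shift [ 0.03 -0.05  8.26] twist 0.268
```

Request:
{"fn": "servo_tool", "kwargs": {
  "targets": "1 0 0 2 0.268;1 0 0 5 0.268;1 0 0 8 0.268;1 0 0 8 0.268;1 0 0 8 0.268"
}}

```text
time_s: 15.47
position: [0.6196, -0.2677, 0.1618]
ee_rot: [-0.002, 0.577, 0.817, -0.0]
contact_force: [-0.0, 0.2, 0.7]
finger_gap: 0.0851
grasp_force: 0.0
```

Run:
```python
from h import *
shift([.6198,-.2676,.057],109.1)
cal=imaging.calibration("wrist"); im=imaging.capture("wrist")[:,:,::-1]
cv2.imwrite("pics/w9.png",im)
g=cv2.cvtColor(im,cv2.COLOR_BGR2GRAY); print(project(cal,[[.6198,-.2676,.114],[.6198,-.2676,.102]],True).round())
```

```text
t 15.47 pos [ 0.6196 -0.2677  0.1618] yaw 109.48 tilt [-0.0037  0.0016] gap 0.0851 F [-0.   0.2  0.7] -> shift [-0.02  0.05 10.48] twist 0.007
[[321. 267.]
 [321. 260.]]
```

View pics/w9.png

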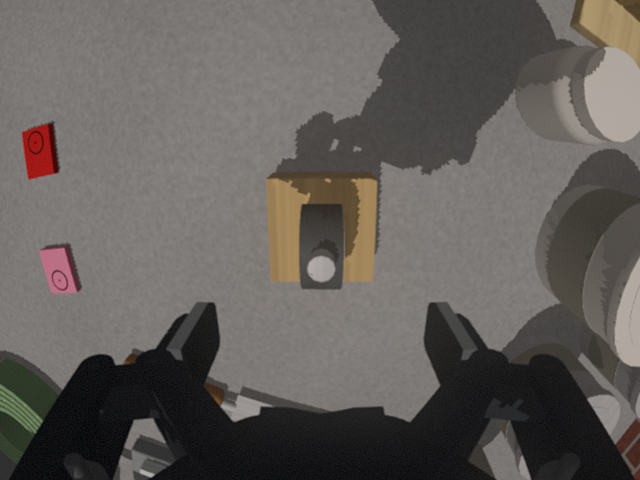

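The knob is at (321,267), exactly where predicted, and the case is square between the fingers. The jars are more than 15 cm off. I descend and grip.

Request:
{"fn": "servo_tool", "kwargs": {
  "targets": "0.8 0 0 3 0;0.8 0 0 6 0;0.8 0 0 8.5 0;0.8 0 0 10 0;0.8 0 0 10.5 0;0.8 0 0 10.5 0;0.8 0 0 10.5 0"
}}

```text
time_s: 16.1
position: [0.6221, -0.27, 0.0599]
ee_rot: [0.001, 0.578, 0.816, 0.0]
contact_force: [-0.5, 1.2, -0.5]
finger_gap: 0.0684
grasp_force: 0.0
```

```bash
python3 -c "
from h import *
shift([.6198,-.2676,.056],109.1)"
```

```text
t 16.1 pos [ 0.6221 -0.27    0.0599] yaw 109.35 tilt [ 0.0024 -0.0011] gap 0.0684 F [-0.5  1.2 -0.5] -> shift [ 0.3  -0.14  0.39] twist 0.004
```

Request:
{"fn": "servo_tool", "kwargs": {
  "targets": "0.8 0.2 -0.1 0.3 0;0.8 0.2 -0.1 0.3 0;0.8 0.2 -0.1 0.3 0;0.8 0.2 -0.1 0.3 0"
}}

```text
time_s: 16.43
position: [0.6196, -0.2683, 0.0555]
ee_rot: [0.001, 0.578, 0.816, 0.0]
contact_force: [0.1, 0.4, 0.7]
finger_gap: 0.0686
grasp_force: 0.0
```

```bash
python3 -c "
from h import *
shift([.6198,-.2676,.056],109.1)"
```

```text
t 16.43 pos [ 0.6196 -0.2683  0.0555] yaw 109.32 tilt [ 0.0009 -0.0005] gap 0.0686 F [0.1 0.4 0.7] -> shift [ 0.05  0.04 -0.05] twist 0.004
```

Request:
{"fn": "servo_tool", "kwargs": {
  "targets": "0 0 0 0 0;0 0 0 0 0;0 0 0 0 0;0 0 0 0 0;0 0 0 0 0;0 0 0 0 0;0 0 0 0 0"
}}

```text
time_s: 17.02
position: [0.6194, -0.2682, 0.055]
ee_rot: [0.0, 0.579, 0.816, -0.0]
contact_force: [0.3, -0.2, 3.0]
finger_gap: 0.0257
grasp_force: 59.4
```

```bash
python3 -c "
from h import *
shift([.6198,-.2676,.136],109.1); print(ctrl.observe()['grasp_force'])"
```

```text
t 17.02 pos [ 0.6194 -0.2682  0.055 ] yaw 109.31 tilt [ 0.0002 -0.0002] gap 0.0257 F [ 0.3 -0.2  3. ] -> shift [ 0.04  0.06 -8.1 ] twist 0.004
59.43683624267578
```

Request:
{"fn": "servo_tool", "kwargs": {
  "targets": "0 0 0 -1 0;0 0 0 -2.5 0;0 0 0 -4.5 0;0 0 0 -7 0;0 0 0 -10 0;0 0 0 -10 0;0 0 0 -10 0"
}}

```text
time_s: 17.6
position: [0.6201, -0.2685, 0.1569]
ee_rot: [0.002, 0.579, 0.816, 0.0]
contact_force: [-0.6, -0.1, -4.4]
finger_gap: 0.0255
grasp_force: 59.6
```

```bash
python3 -c "
from h import *
shift([.5205,.0848,.15],109.3); print(ctrl.observe()['grasp_force'])"
```

```text
t 17.6 pos [ 0.6201 -0.2685  0.1569] yaw 109.31 tilt [ 0.003  -0.0014] gap 0.0255 F [-0.6 -0.1 -4.4] -> shift [36.64  2.28  0.61] twist 0.0
59.57950472831726
```

Request:
{"fn": "servo_tool", "kwargs": {
  "targets": "0 3 0.2 0 0;0 6.5 0.4 0 0;0 10 0.7 0 0;0 13.5 0.9 0 0;0 17 1.1 0 0;0 20 1.3 0 0;0 23 1.5 0 0;0 26 1.7 0 0"
}}

```text
time_s: 18.27
position: [0.5476, -0.0158, 0.1534]
ee_rot: [-0.001, 0.579, 0.816, -0.001]
contact_force: [0.2, 0.3, -1.8]
finger_gap: 0.0251
grasp_force: 59.5
```

Request:
{"fn": "servo_tool", "kwargs": {
  "targets": "0 3 0.2 0 0;0 6 0.3 0 0;0 8.5 0.4 0 0;0 10 0.5 0 0;0 10.5 0.55 0 0;0 10.5 0.55 0 0;0 10.5 0.55 0 0;0 10.5 0.55 0 0"
}}

```text
time_s: 18.93
position: [0.5198, 0.0829, 0.1543]
ee_rot: [-0.0, 0.579, 0.815, -0.0]
contact_force: [0.1, 0.4, -2.5]
finger_gap: 0.0253
grasp_force: 59.5
```

Run:
```python
from h import *
shift([.5205,.0848,.075],109.3); print(ctrl.observe()['grasp_force'])
cal=imaging.calibration("wrist"); im=imaging.capture("wrist")
cv2.imwrite("pics/w10.png",im[:,:,::-1])
for c in blobs(im,(35,50,40),(85,255,255),300):
    p=c[:,0,:]; print(p.mean(0).round(),*rect(to_plane(cal,p,.019,True)))
```

```text
t 18.93 pos [0.5198 0.0829 0.1543] yaw 109.27 tilt [-0.0008 -0.0005] gap 0.0253 F [ 0.1  0.4 -2.5] -> shift [0.16 0.13 7.93] twist -0.001
59.461880922317505
[266. 291.] [498.4  10.9] [41.1 19.3] -88.5
[393. 243.] [579.4  87.3] [49.9 40.4] 1.9
[311. 218.] [511.8  85.1] [49.3 40.5] 1.9
[425. 155.] [576.6 161.6] [50.2 38.6] 2.1
[342. 126.] [509.7 159.9] [48.7 38.8] 2.1
```

Request:
{"fn": "servo_tool", "kwargs": {
  "targets": "0 0.15 0.2 2 0;0 0.15 0.2 4 0;0 0.15 0.2 6 0;0 0.15 0.2 7.5 0;0 0.15 0.2 8.4 0;0 0.15 0.2 8.6 0;0 0.15 0.2 8.6 0;0 0.15 0.2 8.6 0"
}}

```text
time_s: 19.65
position: [0.5218, 0.0856, 0.0695]
ee_rot: [0.0, 0.579, 0.816, 0.0]
contact_force: [-0.1, 0.1, -1.9]
finger_gap: 0.0256
grasp_force: 59.5
```

```bash
python3 -c "
from h import *
shift([.5211,.0851,.062],109.3)"
```

```text
t 19.65 pos [0.5218 0.0856 0.0695] yaw 109.28 tilt [0.0009 0.    ] gap 0.0256 F [-0.1  0.1 -1.9] -> shift [-0.02 -0.08  0.75] twist -0.0
```

Request:
{"fn": "servo_tool", "kwargs": {
  "targets": "0 0 -0.08 0.4 0;0 0 -0.08 0.7 0;0 0 -0.08 0.7 0;0 0 -0.08 0.7 0"
}}

```text
time_s: 19.98
position: [0.5204, 0.0856, 0.0619]
ee_rot: [0.0, 0.578, 0.816, -0.0]
contact_force: [0.0, -0.5, -2.8]
finger_gap: 0.025
grasp_force: 59.5
```

Request:
{"fn": "servo_tool", "kwargs": {
  "targets": "0 0 0 0.1 0;0 0 0 0.1 0;0 0 0 0.1 0;0 0 0 0.1 0"
}}

```text
time_s: 20.32
position: [0.5205, 0.0856, 0.0608]
ee_rot: [0.0, 0.578, 0.816, -0.0]
contact_force: [-0.2, -0.5, -2.6]
finger_gap: 0.0256
grasp_force: 59.5
```

Request:
{"fn": "servo_tool", "kwargs": {
  "targets": "0 0 0 0.1 0;0 0 0 0.1 0;0 0 0 0.1 0;0 0 0 0.1 0"
}}

```text
time_s: 20.65
position: [0.5206, 0.0856, 0.0599]
ee_rot: [0.0, 0.579, 0.816, 0.0]
contact_force: [-0.6, 0.3, -2.1]
finger_gap: 0.0255
grasp_force: 59.5
```

Contact is expected soon (pin at about 0.0184), so I continue in 0.5–1 mm steps.

Request:
{"fn": "servo_tool", "kwargs": {
  "targets": "0 0 0 0.08 0;0 0 0 0.08 0;0 0 0 0.08 0;0 0 0 0.08 0"
}}

```text
time_s: 20.98
position: [0.5206, 0.0856, 0.0591]
ee_rot: [0.0, 0.579, 0.816, 0.0]
contact_force: [-0.3, 0.5, 1.7]
finger_gap: 0.0256
grasp_force: 59.7
```

Request:
{"fn": "servo_tool", "kwargs": {
  "targets": "0 0 0 0.08 0;0 0 0 0.08 0;0 0 0 0.08 0;0 0 0 0.08 0"
}}

```text
time_s: 21.32
position: [0.5206, 0.0856, 0.0583]
ee_rot: [0.0, 0.579, 0.816, 0.0]
contact_force: [-0.1, -0.5, 2.8]
finger_gap: 0.0253
grasp_force: 59.9
```

Request:
{"fn": "servo_tool", "kwargs": {
  "targets": "0 0 0 0.06 0;0 0 0 0.06 0;0 0 0 0.06 0;0 0 0 0.06 0"
}}

```text
time_s: 21.65
position: [0.5206, 0.0856, 0.0579]
ee_rot: [0.0, 0.579, 0.816, 0.0]
contact_force: [-0.4, -0.6, 5.2]
finger_gap: 0.0258
grasp_force: 60.4
```

Request:
{"fn": "servo_tool", "kwargs": {
  "targets": "0 0 0 0.04 0;0 0 0 0.04 0;0 0 0 0.04 0;0 0 0 0.04 0"
}}

```text
time_s: 21.98
position: [0.5207, 0.0856, 0.0579]
ee_rot: [0.0, 0.579, 0.816, 0.0]
contact_force: [-1.7, -1.1, 10.6]
finger_gap: 0.0254
grasp_force: 61.2
```

Request:
{"fn": "servo_tool", "kwargs": {
  "targets": "0 0 0 -0.02 0;0 0 0 -0.02 0;0 0 0 -0.02 0;0 0 0 -0.02 0;0 0 0 -0.02 0;0 0 0 -0.02 0"
}}

```text
time_s: 22.48
position: [0.5206, 0.0856, 0.0579]
ee_rot: [0.0, 0.579, 0.816, 0.0]
contact_force: [-1.1, 0.4, 8.2]
finger_gap: 0.0253
grasp_force: 60.7
```

Run:
```python
from h import *
for i in range(2):
    cal=imaging.calibration("wrist"); im=imaging.capture("wrist")
    s=ctrl.observe(); print(np.round(s["contact_force"],1),np.round(s["ft_torque"],2),s["position"])
for c in blobs(im,(35,50,40),(85,255,255),300):
    p=c[:,0,:]; print(p.mean(0).round(),*rect(to_plane(cal,p,.019,True)))
sc=imaging.capture("scene")
for c in blobs(sc,(40,60,60),(80,255,255)):
    p=c[:,0,:]; r=rect(to_plane(imaging.calibration("scene"),p,.019))
    if r[1][0]<60: print("scene",p.mean(0).round(),*r)
```

```text
[-1.6  0.9  8. ] [-0.02  0.36  0.04] [0.52064994 0.0856059  0.05789455]
[-1.2 -0.5  7.7] [-0.03  0.34  0.01] [0.52064051 0.08557958 0.05789164]
[421. 297.] [578.6  87.9] [50.9 41.3] 1.9
[298. 255.] [511.5  86.2] [49.2 40.8] 2.1
[468. 174.] [575.8 161.7] [51.  38.9] 2.2
[349. 130.] [509.4 159.7] [48.8 39. ] 2.0
scene [349. 289.] [578.2 163.3] [49.1 40.1] 1.3
scene [368. 272.] [510.4 161.1] [50.9 40.1] 2.6
scene [328. 270.] [580.   89.1] [51.5 39.9] 1.1
scene [346. 256.] [512.1  88.2] [48.7 39.9] -2.8
scene [307. 252.] [583.7  14.4] [48.2 39.8] 2.9
scene [326. 236.] [513.6  12.4] [50.3 39.6] 6.6
```

The push is about 10 N, steady, and the foot is within about 1 mm of the ring's centre. Both samples are in place, so I hand in.

```bash
python3 -c "
from bench import ctrl
print(ctrl.sign_off())"
```

```text
the job is handed in; nothing more can be done
None
```

I handed the job in at about 23 s of the 64 s allowed, with both loose samples lying square in the empty places (within about 1.5 mm) and the gauge held upright on the ring, pressing at about 10 N by the wrist force reading; the verdict was not shown.

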